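# Shut the guard and reset the interlock of the inverter rig

### The job

First push the clear cover of the test rig down until it is fully shut. Then, with one fingertip on each, press the two blue reset buttons of the console down together, keep both down for at least three seconds without a break, and let them up again together. Only push and press: leave the other buttons and the emergency stop unpressed, and leave the loose things lying where they are.

Things in the scene. Friction and masses are not known exactly. Their poses are not given: they have to be found in the camera images.
- rig: Fixed test rig: an open clear-walled enclosure 200 mm deep (its x) by 260 mm wide (its y) by 90 mm high on a dark brown base plate, holding an inverter board with three aluminium capacitors. Origin: centre of the underside, on the bench; z up. The side its -x axis points to faces the robot.
- cover (a joint): Hinged clear cover of the rig, aluminium-framed, with a yellow strip along its free edge; a flat plate 214 mm from hinge line to free edge, 268 mm wide, 6 mm thick. Value in rad: 0 = fully shut, lying flat on the walls; grows as the free edge rises. A stiff friction hinge (about 0.5 N m) holds it wherever it is left; pushing the yellow edge down takes about 1 to 4 N.
- cover_hinge (a point): Middle of the cover's hinge line, 90 mm above the bench at the far (+x) wall of the rig; the hinge runs along the rig's y axis. Lower face of the cover contains this line, so that the shut cover's upper face is 96 mm above the bench.
- cover_edge (a point): Point on the upper (outer) face of the cover, in the middle of the yellow strip at the free edge, 203 mm from the hinge line and 11 mm from the edge; moves with the cover. x axis: from free edge to hinge, y along the hinge, z out of the upper face.
- console: Fixed grey control console, 130 mm deep (its x), 250 mm wide (its y), 60 mm high, flat top. Origin: centre of the underside, on the bench; z up. On top, far row: two blue reset buttons; near row (56 mm nearer to the robot): green start and black stop button; to the robot's left side: a red mushroom emergency stop.
- reset_left_top (a point): Centre of the top face of the left blue reset button (cap 25 mm across, top 78 mm above the bench when up, 10 mm proud of its steel bezel of 33 mm); moves with the button. Axes as the console's.
- reset_right_top (a point): The same for the right blue reset button, 60 mm from the left one along the console's -y. Between the two is only a pilot lamp 8 mm high.
- reset_left (a joint): Travel of the left blue reset button in m: 0 = up, 0.006 = fully down; springs back; 1.5 N starts it moving, 5 N takes it fully down. It makes contact from 0.004.
- reset_right (a joint): The same for the right blue reset button.
- start (a joint): Travel of the green start button (same kind of button) in m; 0 = up. At console x -30 mm, y -65 mm. Not to be pressed.
- stop (a joint): Travel of the black stop button (same kind of button) in m; 0 = up. At console x -30 mm, y -5 mm. Not to be pressed.
- estop (a joint): Travel of the red mushroom emergency stop in m; 0 = up, 0.005 = down. Not to be pressed.
- estop_top (a point): Centre of the top of the red mushroom emergency stop (40 mm across, 94 mm above the bench), at console x 22 mm, y 75 mm.
- screwdriver: Loose red-handled screwdriver, 180 mm long, lying in front of the console. Origin under its middle.
- capacitor: Loose blue can capacitor, 35 mm across, 50 mm high plus two 4 mm pins, standing in front of the rig. Origin: centre of its underside.
- solder_reel: Loose solder reel, 52 mm across, 32 mm high, lying flat in front of the rig. Origin: centre of its underside.
- spare_knob: Loose black spare knob, 22 mm across, 15 mm high, lying on top of the console near its left end between key lock and stop button. Origin: centre of its underside.
- multimeter: Loose orange hand-held meter, 170 x 85 mm, 46 mm high with its dial, at the right side of the bench. Origin: centre of its underside.
- mug: Loose white mug, 80 mm across, 90 mm high, at the left side of the bench. Origin: centre of its underside.
- fuse_jar: Loose small glass jar with yellow cap, 50 mm across, 60 mm high, at the back of the bench. Origin: centre of its underside.

How it is judged:
On the way, in this order (a step that is already met when the one before it is completed fails the run):
1. the cover is fully shut (value of joint cover below 0.03 rad), for 0.2 s.
2. both blue reset buttons are held down at the same time for three seconds, by the fingers, the cover being shut (value of joint each of reset_left, reset_right above 0.004 m and value of joint cover below 0.03 rad and contact force between the fingers and console above 2 N), for 3 s.
At the end, for the whole second after the job is handed in: The cover is shut (within 0.03 rad), all buttons are up again (within 1.5 mm) and every loose thing is within 30 mm of where it lay (value of joint cover below 0.03 rad and value of joint each of reset_left, reset_right, start, stop, estop below 0.0015 m and distance of each of screwdriver, capacitor, solder_reel, spare_knob, multimeter, mug, fuse_jar from where it was at the start of the episode below 0.03 m); the robot touches nothing.
It fails at once if a blue reset button is pressed (over 3 mm) while the cover is open (over 0.05 rad) (value of joint cover above 0.05 rad and value of joint any of reset_left, reset_right above 0.003 m).
It fails at once if one blue button is down (over 5 mm) while the other is up (under 1 mm): not pressed or let go together ((value of joint reset_left above 0.005 m and value of joint reset_right below 0.001 m) or (value of joint reset_right above 0.005 m and value of joint reset_left below 0.001 m)).
It fails at once if the start, stop or emergency stop button is pressed (over 2 mm) (value of joint any of start, stop, estop above 0.002 m).
It fails at once if the cover is lifted further open (over 1.05 rad) (value of joint cover above 1.05 rad).
It fails at once if a loose thing is moved by more than 30 mm, lifted or carried (distance of any of screwdriver, capacitor, solder_reel, spare_knob, multimeter, mug, fuse_jar from where it was at the start of the episode above 0.03 m).
It also fails if it takes over 58 s, if anything falls off the work surface, if the arm or the gripper's body presses on something with over 40 N, if the wrist force passes 120 N, or if a joint passes its speed limit or range.

### The arm

A 6-joint arm with a two-finger parallel gripper is mounted at the origin on the work surface. World frame = base frame: x ahead of the robot, y to its left, z up, the work surface at z = 0. Lengths are in m, angles in rad, forces in N, time in s.
With the tool pointing down it reaches from about 0.225 to 0.875 m from the base axis. Payload 3.4 kg.
Tool frame: the origin (TCP) lies midway between the tips of the shut fingers; the grasp point (between the pads) lies 19 mm behind it (manip.grasp_offset is the distance from the TCP to the grasp point, in m); x points along the fingers, y is the direction in which the jaws open and shut, and the axes are right-handed (so a half turn about x gives the same grasp; the last joint's range is limited). The gripper opens to 85 mm and grips with 20 to 120 N. Pads are 22 mm wide; open, the fingers measure 114 mm over their backs; the gripper's body (76 mm by 85 mm) begins 54 mm behind the grasp point. The pads swing forward as they close: fully open they stand 13 mm farther back than shut.
Start: joints at [-1.389, 0.276, 1.505, -0, 1.361, -0.121], TCP at [0.171, -0.549, 0.231] pointing down, gripper open.
Joint ranges: [-2.89, 2.89], [-0.75, 2.08], [0.22, 2.7], [-1.18, 4.32], [0.11, 2.71], [-2.7, 2.7]. Speed limits (rad/s): [2.57, 2.57, 3.14, 3.14, 3.14, 3.14].

### API

Orientations are given as a unit quaternion [w, x, y, z].
In Python, from rig import manip gives the robot as it stands.
- The arm moves only by the shell command python3 -m creep 'ROWS' [OPENING] [FORCE]. ROWS is a JSON object of lists of equal length, an entry for each row: "delta_pos": the shift along the tool's x, y, z in cm, a list of three; "dr": the turn, a rotation vector about the tool's x, y, z in rad, a list of three. In form: {"delta_pos": [[dx, dy, dz], ...], "dr": [[rx, ry, rz], ...]}. A call has 1 to 10 rows; each row is the pose to reach, as a shift and turn from the pose commanded when the call began, along the tool's axes at that moment; what a row does not reach only later rows make up. A row lasts 1/10 s, in which the tool goes at most 50 mm and 8.59 degrees, less where a joint would pass 70% of its speed; a pose out of reach is approached as far as the arm can. A call with a gripper value outside its range is refused whole. OPENING is the opening, from -1 (shut) to 1 (fully open), set as the call begins (- or left out, the last holds). The fingers move at their own pace and stop on an object; FORCE is the grip in N (left out, the last holds). Time passes only in rows, so rows that repeat a pose let the fingers close. It gives the time, the measured TCP pose, the force and the opening at its end, in the units of the state.
- manip.get_state(): the state, without advancing time (a new reading comes with each control period).
- manip.get_image(name): name is "side" or "top" or "wrist"; returns a dict with "pixels" (384x512x3 uint8, blue, green, red), "depth" (384x512 float32, m along the optical axis (not along the pixel's ray), 0 where there is no reading), "intrinsics" (3x3 intrinsics, pixels), "rvec" (rotation vector, rad) and "tvec" (3), from world to camera coordinates, as OpenCV has them. Camera axes: x right, y down, z forward; pixel columns grow to the right and rows downward; lengths in m; the calibration is good to about 2 mm. The wrist camera is an equidistant fisheye: a pixel r from the principal point sees the ray r / f radians off the axis. A picture is of the moment at which its call begins.
- manip.sign_off(): hands the job in, once; it reports no verdict.
The state is a dict: "clock": time; "qpos": joint angles; "qd": joint speeds; "effort": joint torques, N m; "position": TCP position; "ee_rot": TCP orientation; "contact_force": force on the tool from outside, world axes, zero at the start; "moment": the same for the moment, N m; "width": finger opening in m.
Only numpy, scipy, OpenCV 4.12 (cv2) and the standard library are available. Lean on these libraries where they do the work, as an engineer would, in place of code of your own. Each camera call takes 0.05 s, during which the arm holds its last target. There are 200 camera calls.

## Working session

There is one attempt and no reset: what is moved stays moved. The work goes in short steps, Python scripts to look and compute and a shell command to move; the robot and the scene stay as the last step left them, time stands still between calls to the robot, and variables do not carry over. Pictures are saved under pics/ and viewed, about 8 in all and at most 12, crops included, and the job is handed in when it is done.

```bash
ls; mkdir -p pics
cat > h.py <<'E'
import numpy as np, cv2
from rig import manip
from scipy.spatial.transform import Rotation as R
def grab(n):
    im=manip.get_image(n); np.savez(f'pics/{n}.npz',**im); cv2.imwrite(f'pics/{n}.png',im['pixels']); return im
def cloud(im):
    K=np.array(im['intrinsics']);d=im['depth'];v,u=np.mgrid[:d.shape[0],:d.shape[1]]
    p=np.stack([(u-K[0,2])/K[0,0]*d,(v-K[1,2])/K[1,1]*d,d],-1)
    M=cv2.Rodrigues(np.array(im['rvec'],float))[0]
    return (p-np.array(im['tvec']).ravel())@M
E
python3 - <<'E'
from h import *
a=grab('top');b=grab('side')
print(manip.get_state())
for i in (a,b): print(i['intrinsics'],i['rvec'],i['tvec'])
E
```

```text
pics
{'clock': 0.1, 'qpos': array([-1.38893765e+00,  2.76545007e-01,  1.50601250e+00, -6.23831560e-06,
        1.36072079e+00, -1.21031669e-01]), 'qd': array([ 0.00158556, -0.00297796, -0.00297128, -0.00087715,  0.00035638,
       -0.00201548]), 'effort': array([ 6.71250364e-04, -4.17699909e+01, -2.46404672e+01, -2.50312060e-04,
        5.78254097e-03, -1.75342556e-06]), 'position': array([ 0.17139904, -0.54835736,  0.23051629]), 'ee_rot': array([-0.10608382, -0.6989927 , -0.10727506,  0.69903325]), 'contact_force': array([ 0.29808328, -0.52314393, -0.16773098]), 'moment': array([-0.0334109 , -0.07037682, -0.08824191]), 'width': 0.08566354981749087}
[[424.08462325   0.         252.63912506]
 [  0.         424.08462325 183.16340186]
 [  0.           0.           1.        ]] [ 2.19528393 -2.16110806  0.10761714] [-0.01884696  0.55494338  1.45272808]
[[470.53249676   0.         257.01715881]
 [  0.         470.53249676 192.24611409]
 [  0.           0.           1.        ]] [ 2.1855833  -0.06615718  0.04680856] [-0.55749678  0.08150168  1.50769679]
```

View pics/top.png

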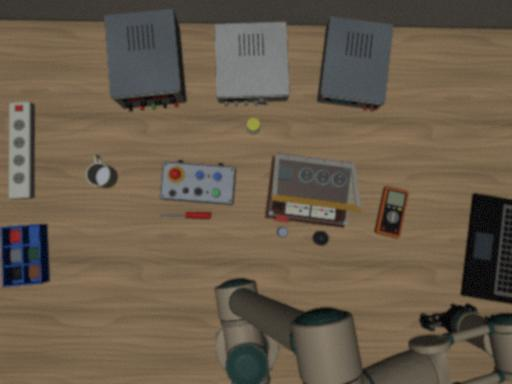

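View pics/side.png

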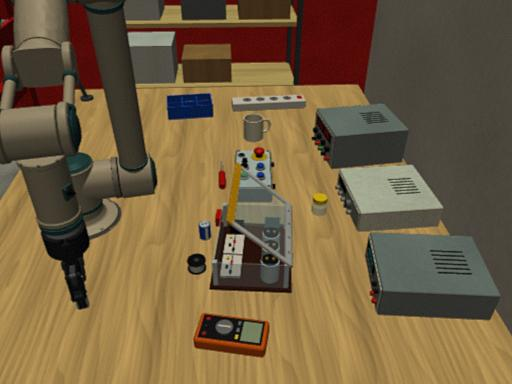

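The top view shows the console centred near (198,184), with blue buttons near (199,175) and (217,177). The rig is near (312,188), with the open cover's yellow strip running (276,202)–(358,209). Next I'll measure these.

Run:
```python
from h import *
a=dict(np.load('pics/top.npz'));P=cloud(a)
c=a['pixels'][150:245,150:370]; cv2.imwrite('pics/topcrop.png',cv2.resize(c,None,fx=3.6,fy=3.6,interpolation=cv2.INTER_CUBIC))
hsv=cv2.cvtColor(a['pixels'],cv2.COLOR_BGR2HSV)
def comp(name,hsv,P,lo,hi,box,amin=6):
    m=cv2.inRange(hsv,lo,hi); k=np.zeros_like(m);k[box[1]:box[3],box[0]:box[2]]=1;m*=k
    n,l,s,ce=cv2.connectedComponentsWithStats(m)
    for i in range(1,n):
        if s[i,4]>=amin:
            q=P[(l==i)]; print(name,s[i],ce[i].round(1),np.median(q,0).round(4),q.min(0).round(3),q.max(0).round(3))
comp('blue',hsv,P,(100,110,60),(125,255,255),(155,155,240,210))
comp('red',hsv,P,(0,150,80),(6,255,255),(155,155,240,230))
comp('green',hsv,P,(40,80,40),(95,255,255),(155,155,240,210))
comp('yel',hsv,P,(12,150,100),(30,255,255),(260,180,370,230))
b=dict(np.load('pics/side.npz'));Q=cloud(b);h2=cv2.cvtColor(b['pixels'],cv2.COLOR_BGR2HSV)
comp('syel',h2,Q,(12,150,100),(30,255,255),(215,155,260,235))
comp('sblue',h2,Q,(100,110,60),(125,255,255),(230,140,280,200),4)
# grey console top
m=(P[...,2]>.05)&(P[...,2]<.07);m[:, :150]=0;m[:,250:]=0;m[:150]=0;m[215:]=0
q=P[m]; print('console',cv2.minAreaRect((q[:,:2]*1000).astype(np.float32)),len(q))
# brown rig base
comp('brown',hsv,P,(0,60,15),(18,255,90),(255,140,370,235),20)
```

```text
blue [196 172   7   6  36] [199.  174.5] [0.5764 0.1711 0.0784] [0.568 0.161 0.071] [0.586 0.182 0.086]
blue [214 173   7   7  34] [216.7 175.8] [0.5726 0.1105 0.0801] [ 0.42  -0.     0.072] [0.583 0.121 1.497]
red [170 169  10  10  76] [174.4 173.4] [0.5779 0.2514 0.0948] [0.562 0.236 0.087] [0.593 0.267 0.103]
red [186 212  25   7 153] [198.2 214.7] [0.442  0.1743 0.0248] [0.431 0.135 0.013] [0.453 0.221 0.039]
green [213 189   6   7  34] [215.4 192.3] [0.5181 0.1157 0.0779] [0.508 0.106 0.073] [0.529 0.123 0.09 ]
yel [272 196  88  15 379] [315.9 202.3] [ 0.4828 -0.1984  0.2311] [ 0.42  -0.327  0.219] [ 0.5   -0.     1.497]
syel [251 155   9   5  27] [254.8 157.2] [0.5659 0.2417 0.0637] [0.553 0.218 0.061] [0.581 0.254 0.07 ]
syel [226 162  16  61 476] [233.5 193. ] [ 0.4813 -0.2052  0.2306] [ 0.458 -0.335 -0.006] [0.506 0.297 0.239]
syel [225 172   1   6   6] [225.  174.5] [0.4566 0.2008 0.0191] [0.456 0.182 0.015] [0.457 0.219 0.022]
syel [218 179   1   7   7] [218. 182.] [0.431  0.1752 0.0032] [ 0.431 -1.217 -0.002] [0.471 0.194 0.942]
sblue [257 163   7   5  29] [260.  164.9] [0.5791 0.1643 0.0776] [0.569 0.156 0.071] [0.59  0.18  0.082]
sblue [257 172   7   6  33] [260.1 174.2] [0.575  0.1069 0.0774] [ 0.471 -1.217  0.063] [0.585 0.144 0.942]
console ((550.7010498046875, 178.71182250976562), (250.70802307128906, 130.4296417236328), 86.4078140258789) 2416
brown [265 156  81  71 757] [297.6 209.2] [ 0.4498 -0.1321  0.0107] [ 0.411 -0.329 -0.001] [ 0.655 -0.     1.497]
brown [327 199  18   4  20] [335.4 200.8] [ 0.4877 -0.2598  0.2175] [ 0.485 -0.286  0.212] [ 0.493 -0.234  0.221]
brown [313 231  15   4  21] [319.8 232. ] [ 0.3899 -0.2402  0.0304] [ 0.382 -0.274 -0.002] [ 0.393 -0.225  0.04 ]
```

View pics/topcrop.png

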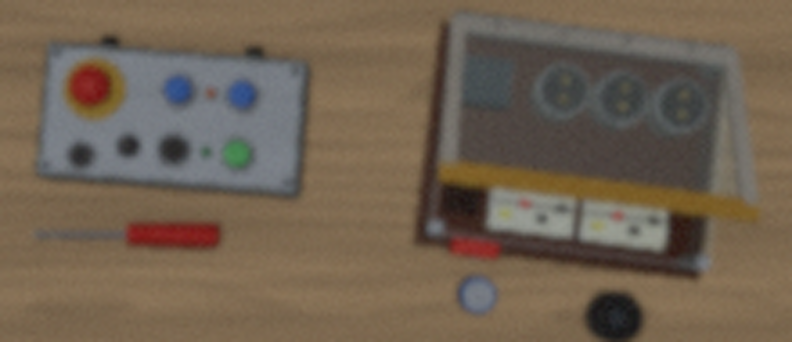

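Console: yaw is about -3.6°, with buttons at (.5765,.1715) and (.5727,.1116). Now I'll fit the cover strip and write a helper that converts a target into tool-frame deltas.

```bash
cat >> h.py <<'E'
def tgt(p,yaw,ref=None):
    "shift cm / rotvec in tool axes from now to p with tool down, jaw axis along world y turned by yaw (deg)"
    s=manip.get_state(); w,x,y,z=s['ee_rot']; R0=R.from_quat([x,y,z,w])
    c,sn=np.cos(np.radians(yaw)),np.sin(np.radians(yaw)); best=None
    for sg in (1,-1):
        X=np.array([0,0,-1.]);Y=sg*np.array([-sn,c,0]);Rt=R.from_matrix(np.c_[X,Y,np.cross(X,Y)])
        r=(R0.inv()*Rt).as_rotvec()
        if best is None or np.linalg.norm(r)<np.linalg.norm(best): best=r
    print('delta_cm',(R0.inv().apply(np.array(p)-s['position'])*100).round(2),'dr',best.round(3))
E
python3 - <<'E'
from h import *
for n,box in(('top',(262,185,368,220)),('side',(222,160,246,232))):
    a=dict(np.load(f'pics/{n}.npz'));P=cloud(a);h=cv2.cvtColor(a['pixels'],cv2.COLOR_BGR2HSV)
    m=cv2.inRange(h,(12,150,100),(30,255,255))>0;k=np.zeros_like(m);k[box[1]:box[3],box[0]:box[2]]=1
    q=P[m&k&(P[...,2]>.2)&(P[...,2]<.26)];c=q.mean(0);d=np.linalg.svd(q-c,full_matrices=0)[2]
    t=(q-c)@d[0];print(n,len(q),c.round(4),d.round(3),t.min().round(3),t.max().round(3),'mid',(c+d[0]*(t.min()+t.max())/2).round(4),'yaw',np.degrees(np.arctan(-d[0,0]/d[0,1])).round(1))
w,x,y,z=manip.get_state()['ee_rot'];print(R.from_quat([x,y,z,w]).as_matrix().round(3))
tgt((.495,-.20,.30),-6)
E
```

```text
top 375 [ 0.482  -0.1981  0.2309] [[-0.114 -0.993  0.003]
 [ 0.688 -0.081 -0.721]
 [-0.717  0.08  -0.693]] -0.131 0.13 mid [ 0.482  -0.1977  0.2309] yaw -6.5
side 426 [ 0.4822 -0.2146  0.231 ] [[-0.115 -0.993 -0.   ]
 [-0.784  0.091  0.614]
 [ 0.61  -0.071  0.789]] -0.144 0.121 mid [ 0.4835 -0.2035  0.231 ] yaw -6.6
[[-0.     0.298 -0.954]
 [ 0.002 -0.954 -0.298]
 [-1.    -0.002 -0.   ]]
delta_cm [ -6.9  -23.61 -41.28] dr [0.408 0.    0.002]
```

```bash
python3 -m creep '{"delta_pos": [[-5,0,-2],[-7,-3,-5],[-7,-6,-10],[-7,-9,-15],[-7,-12,-20],[-7,-14.5,-25],[-7,-17,-29],[-7,-19.5,-33],[-7,-21.5,-37],[-7,-23.6,-41.3]], "dr": [[0.04,0,0],[0.08,0,0],[0.12,0,0],[0.16,0,0],[0.2,0,0],[0.25,0,0],[0.3,0,0],[0.34,0,0],[0.38,0,0],[0.41,0,0]]}' -1 20
python3 -m creep '{"delta_pos": [[0,0,0],[0,0,0],[0,0,0],[0,0,0]], "dr": [[0,0,0],[0,0,0],[0,0,0],[0,0,0]]}'
python3 - <<'E'
from h import *
tgt((.490,-.20,.26),-6)
s=manip.get_state();w,x,y,z=s['ee_rot'];print(R.from_quat([x,y,z,w]).as_matrix().round(3),s['width'])
E
```

```text
clock: 1.1
position: [0.4834, -0.2107, 0.3011]
ee_rot: [0.038, -0.706, 0.038, 0.706]
contact_force: [1.5, -1.3, 0.1]
width: -0.0002
clock: 1.5
position: [0.4817, -0.2137, 0.3012]
ee_rot: [0.038, -0.706, 0.039, 0.706]
contact_force: [0.4, -0.5, 0.1]
width: -0.0003
delta_cm [ 4.12 -1.46 -0.67] dr [-0.004  0.001 -0.   ]
[[-0.001 -0.109 -0.994]
 [-0.    -0.994  0.109]
 [-1.     0.     0.001]] -0.0003212800839908779
```

```bash
python3 -m creep '{"delta_pos": [[2,0,-0.5],[4,0,-1],[5.5,0,-1],[6.5,0,-1],[7.5,0,-0.6],[8.3,0,0],[9.1,0,0.6],[9.9,0,1.2],[10.8,0,1.8],[11.6,0,2.2]], "dr": [[0,0,0],[0,0,0],[0,0,0],[0,0,0],[0,0,0],[0,0,0],[0,0,0],[0,0,0],[0,0,0],[0,0,0]]}'
python3 - <<'E'
from h import *
b=grab('side');cv2.imwrite('pics/s2.png',cv2.resize(b['pixels'][100:310,150:350],None,fx=3,fy=2.8))
E
```

```text
clock: 2.5
position: [0.4599, -0.2101, 0.1847]
ee_rot: [0.038, -0.706, 0.038, 0.706]
contact_force: [0.4, -0.7, 0.3]
width: 0.0002
```

View pics/s2.png

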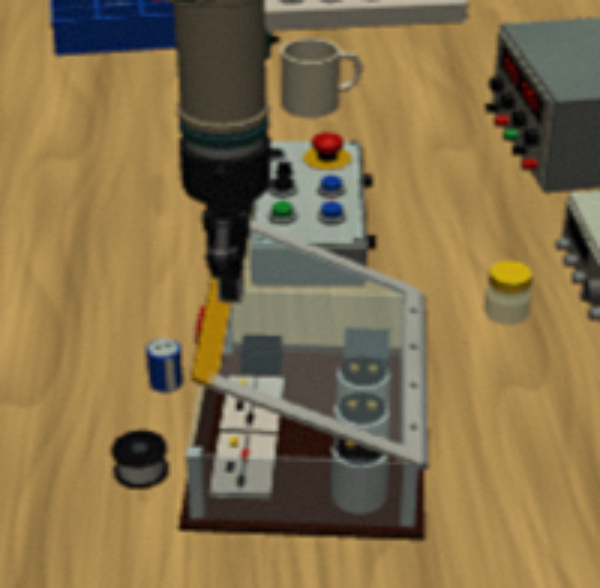

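The finger is on the strip at crop (228,290) and the cover is about half closed. Continuing the arc.

```bash
python3 -m creep '{"delta_pos": [[1,0,0.5],[2,0,0.9],[3,0,1.3],[4,0,1.6],[5,0,1.9],[6,0,2.1],[7,0,2.2],[7.6,0,2.2],[8.2,0,2.2],[8.7,0,2.2]], "dr": [[0,0,0],[0,0,0],[0,0,0],[0,0,0],[0,0,0],[0,0,0],[0,0,0],[0,0,0],[0,0,0],[0,0,0]]}'
python3 -m creep '{"delta_pos": [[0.3,0,0],[0.6,0,0],[0.6,0,0],[0.6,0,0]], "dr": [[0,0,0],[0,0,0],[0,0,0],[0,0,0]]}'
```

```text
clock: 3.55
position: [0.4389, -0.2079, 0.0978]
ee_rot: [0.038, -0.706, 0.038, 0.706]
contact_force: [0.5, -0.3, 0.4]
width: 0.0
clock: 3.95
position: [0.4389, -0.208, 0.0958]
ee_rot: [-0.037, 0.706, -0.038, -0.706]
contact_force: [-7.2, 4.8, 26.7]
width: 0.0001
```

```bash
python3 -m creep '{"delta_pos": [[-3,0,0],[-7,0,0],[-11,0,0],[-13,0,0],[-13,0,0]], "dr": [[0,0,0],[0,0,0],[0,0,0],[0,0,0],[0,0,0]]}' 0.13
python3 - <<'E'
from h import *
tgt((.5746,.1415,.20),-3.6)
b=grab('side');P=cloud(b);h=cv2.cvtColor(b['pixels'],cv2.COLOR_BGR2HSV)
m=cv2.inRange(h,(12,150,100),(30,255,255))>0;k=np.zeros_like(m);k[160:290,200:260]=1
q=P[m&k];print(len(q),np.percentile(q,[10,50,90],axis=0).round(4),manip.get_state()['width'])
cv2.imwrite('pics/s3.png',cv2.resize(b['pixels'][100:310,150:350],None,fx=3,fy=2.8))
E
```

```text
clock: 4.45
position: [0.4411, -0.2093, 0.2258]
ee_rot: [-0.036, 0.709, -0.039, -0.703]
contact_force: [0.8, 0.4, -0.2]
width: 0.0482
delta_cm [  2.51 -36.31  -9.51] dr [-0.044 -0.007 -0.004]
526 [[ 0.4121 -0.3008  0.0015]
 [ 0.4279 -0.1952  0.0957]
 [ 0.4441 -0.0769  0.0979]] 0.048260233179684614
```

View pics/s3.png

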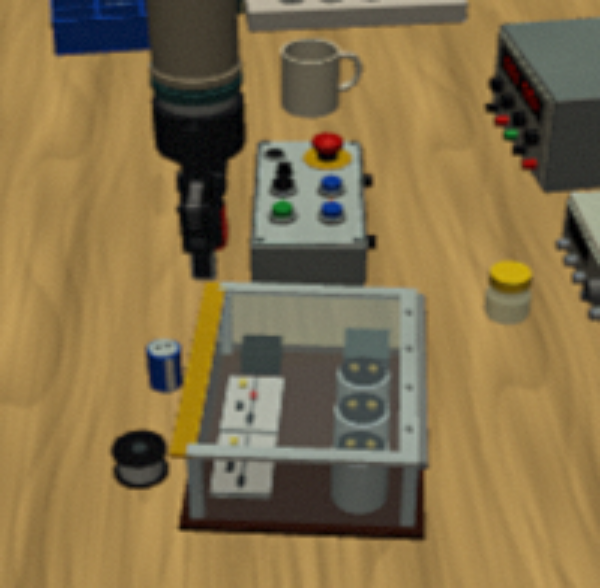

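The cover lies flat (strip from (215,285) to (185,450), z = .0957) and the loose things haven't moved. Next I travel above the console.

```bash
python3 -m creep '{"delta_pos": [[0,-3.6,-1],[0,-7.2,-2],[0,-11,-3],[0,-14.5,-4],[0,-18,-5],[0,-22,-6],[0,-26,-7],[0.5,-29.5,-8],[1.5,-33,-8.8],[2.5,-36.3,-9.5]], "dr": [[0,0,0],[0,0,0],[0,0,0],[-0.01,0,0],[-0.02,0,0],[-0.03,0,0],[-0.04,0,0],[-0.044,-0.007,-0.004],[-0.044,-0.007,-0.004],[-0.044,-0.007,-0.004]]}'
python3 -m creep '{"delta_pos": [[0,0,0],[0,0,0],[0,0,0]], "dr": [[0,0,0],[0,0,0],[0,0,0]]}'
python3 - <<'E'
from h import *
tgt((.5746,.1415,.12),-3.6)
E
```

```text
clock: 5.5
position: [0.5718, 0.1444, 0.1947]
ee_rot: [0.024, -0.703, 0.021, 0.71]
contact_force: [0.4, -0.2, 1.0]
width: 0.0488
clock: 5.8
position: [0.5716, 0.142, 0.1963]
ee_rot: [0.024, -0.704, 0.021, 0.71]
contact_force: [-0.4, -1.1, 0.4]
width: 0.0481
delta_cm [ 7.63  0.05 -0.37] dr [-0.001  0.009  0.003]
```

```bash
python3 -m creep '{"delta_pos": [[2,0,-0.3],[4,0,-0.3],[6,0,-0.3],[8,0,-0.3],[9,0,-0.3],[9,0,-0.3],[9,0,-0.3]], "dr": [[0,0.009,0.003],[0,0.009,0.003],[0,0.009,0.003],[0,0.009,0.003],[0,0.009,0.003],[0,0.009,0.003],[0,0.009,0.003]]}'
python3 - <<'E'
from h import *
tgt((.5746,.1415,.10),-3.6)
b=grab('side');w=grab('wrist')
print(w['rvec'],w['tvec'],w['intrinsics'])
c=cv2.resize(b['pixels'][120:210,205:295],(400,400),interpolation=cv2.INTER_CUBIC)
d=cv2.resize(w['pixels'],(512,384)); d=cv2.copyMakeBorder(d,0,16,0,0,cv2.BORDER_CONSTANT)
cv2.imwrite('pics/s4.png',np.hstack([c,d])[:, :800] if 0 else cv2.resize(np.hstack([c,d]),(800,351)))
E
```

```text
clock: 6.5
position: [0.5751, 0.1425, 0.108]
ee_rot: [-0.023, 0.708, -0.022, -0.706]
contact_force: [0.5, -0.0, -0.6]
width: 0.0483
delta_cm [0.8  0.1  0.05] dr [-0.001 -0.003  0.001]
[-2.0218142   2.15494646  0.27856722] [0.17956954 0.54636245 0.40156263] [[297.31863964   0.         258.08600923]
 [  0.         297.31863964 190.27867671]
 [  0.           0.           1.        ]]
```

View pics/s4.png

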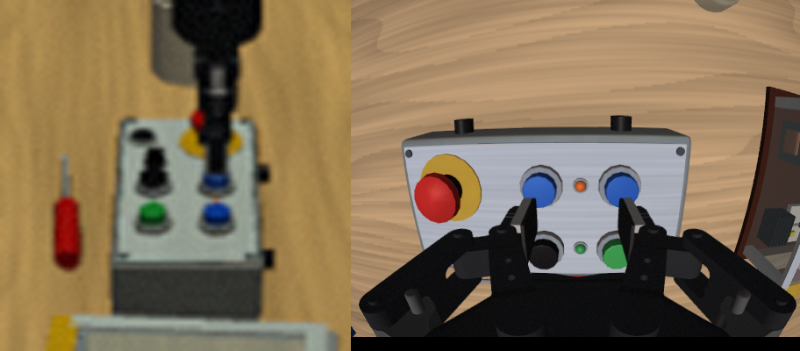

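Run:
```python
from h import *
w=dict(np.load('pics/wrist.npz'));K=w['intrinsics'];M=cv2.Rodrigues(w['rvec'])[0];C=-M.T@w['tvec'].ravel();print('cam',C.round(3))
def pt(u,v,z):
    x,y=(u-K[0,2])/K[0,0],(v-K[1,2])/K[1,1];r=np.hypot(x,y);d=M.T@np.array([x/r*np.sin(r),y/r*np.sin(r),np.cos(r)])
    return (C+d*(z-C[2])/d[2]).round(4)
h=cv2.cvtColor(w['pixels'],cv2.COLOR_BGR2HSV);m=cv2.inRange(h,(100,130,100),(125,255,255));n,l,s,c=cv2.connectedComponentsWithStats(m)
for i in range(1,n):
    if s[i,4]>100: print(s[i],c[i].round(1),pt(*c[i],.075))
cv2.imwrite('pics/w5.png',cv2.resize(w['pixels'][160:300,150:350],None,fx=4,fy=4,interpolation=cv2.INTER_CUBIC))
for u in range(210,330,8):pass
```

```text
cam [0.64  0.139 0.251]
[195 200  38  37 969] [214.6 217. ] [0.5788 0.1703 0.075 ]
[290 200  38  36 916] [308.4 215.8] [0.5759 0.1111 0.075 ]
```

View pics/w5.png

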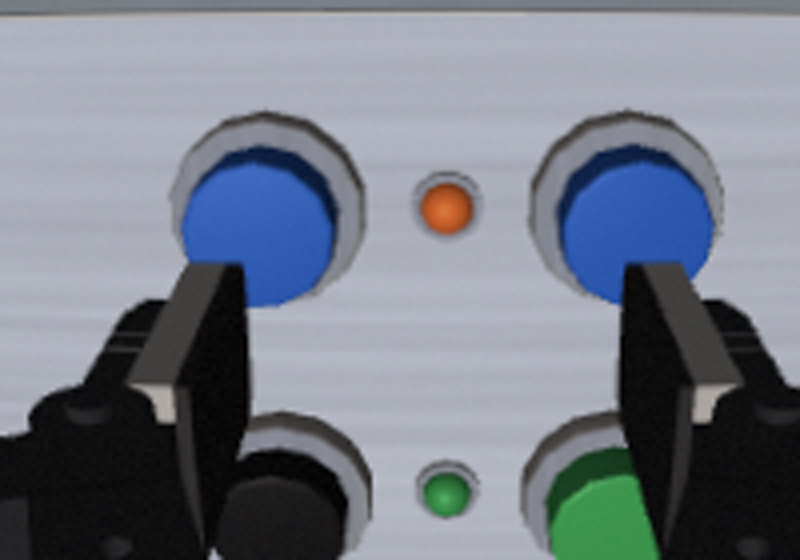

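Run:
```python
from h import *
w=dict(np.load('pics/wrist.npz'));K=w['intrinsics'];M=cv2.Rodrigues(w['rvec'])[0];C=-M.T@w['tvec'].ravel()
def pt(u,v,z):
    x,y=(u-K[0,2])/K[0,0],(v-K[1,2])/K[1,1];r=np.hypot(x,y);d=M.T@np.array([x/r*np.sin(r),y/r*np.sin(r),np.cos(r)])
    return (C+d*(z-C[2])/d[2]).round(4)
for u in (188,243,625,680): print([pt(150+u/4,160+263/4,z) for z in (.108,.114)])
```

```text
[array([0.5861, 0.1742, 0.108 ]), array([0.5883, 0.1727, 0.114 ])]
[array([0.5857, 0.1669, 0.108 ]), array([0.588 , 0.1657, 0.114 ])]
[array([0.5826, 0.1174, 0.108 ]), array([0.585 , 0.1183, 0.114 ])]
[array([0.582 , 0.1101, 0.108 ]), array([0.5844, 0.1113, 0.114 ])]
```

Finger centres are 57 mm apart and the buttons 60 mm, so I'll open about 3 mm more, shift 1 mm to the right, and descend to just above the buttons.

```bash
python3 -m creep '{"delta_pos": [[0,0.1,0],[0.5,0.1,0],[1.2,0.1,0],[1.8,0.1,0],[2.2,0.1,0],[2.4,0.1,0],[2.4,0.1,0],[2.4,0.1,0]], "dr": [[0,0,0],[0,0,0],[0,0,0],[0,0,0],[0,0,0],[0,0,0],[0,0,0],[0,0,0]]}' 0.21
python3 -m creep '{"delta_pos": [[0.2,0,0],[0.4,0,0],[0.6,0,0],[0.8,0,0],[0.8,0,0]], "dr": [[0,0,0],[0,0,0],[0,0,0],[0,0,0],[0,0,0]]}'
```

```text
clock: 7.4
position: [0.5747, 0.1421, 0.0833]
ee_rot: [-0.023, 0.708, -0.022, -0.706]
contact_force: [0.2, 0.2, 0.2]
width: 0.0514
clock: 7.9
position: [0.5745, 0.142, 0.075]
ee_rot: [-0.023, 0.707, -0.022, -0.706]
contact_force: [0.0, -0.2, -0.1]
width: 0.0518
```

```bash
python3 -m creep '{"delta_pos": [[0.2,0,0],[0.4,0,0],[0.4,0,0]], "dr": [[0,0,0],[0,0,0],[0,0,0]]}'
python3 -m creep '{"delta_pos": [[0.2,0,0],[0.4,0,0],[0.4,0,0]], "dr": [[0,0,0],[0,0,0],[0,0,0]]}'
```

```text
clock: 8.2
position: [0.5747, 0.1421, 0.0718]
ee_rot: [-0.023, 0.708, -0.022, -0.706]
contact_force: [-2.0, -0.4, 6.8]
width: 0.0517
clock: 8.5
position: [0.5747, 0.1421, 0.0688]
ee_rot: [-0.023, 0.708, -0.022, -0.706]
contact_force: [-2.4, -1.0, 9.4]
width: 0.0516
```

```bash
python3 -m creep '{"delta_pos": [[0.15,0,0],[0.3,0,0],[0.3,0,0]], "dr": [[0,0,0],[0,0,0],[0,0,0]]}'
python3 - <<'E'
from h import *
w=grab('wrist');s=manip.get_state();print(s['contact_force'],s['moment'],s['position'])
b=grab('side')
c=cv2.resize(b['pixels'][140:190,235:285],(400,400),interpolation=cv2.INTER_CUBIC)
d=cv2.resize(w['pixels'][170:270,170:270+80],None,fx=2.2,fy=4,interpolation=cv2.INTER_CUBIC)
cv2.imwrite('pics/s6.png',np.hstack([c,d]))
E
```

```text
clock: 8.8
position: [0.5748, 0.1421, 0.0685]
ee_rot: [-0.023, 0.708, -0.022, -0.705]
contact_force: [-6.5, -0.7, 24.9]
width: 0.0516
[-7.73381944 -1.22972237 25.19597493] [-0.25172376  1.27155531 -0.03515818] [0.57474444 0.14205543 0.06850074]
```

View pics/s6.png

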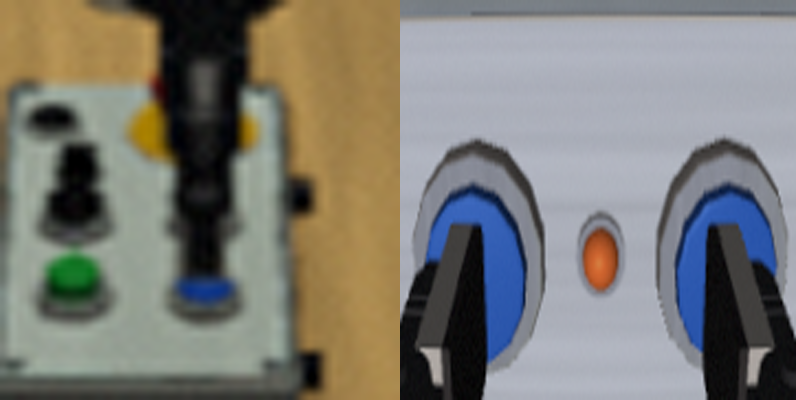

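Both tips sit well inside the blue caps, at (460,230) and (720,230), and both caps are down. Force has risen to 25 N at the stop. I'll hold for 4 s, then lift.

```bash
for i in 1 2 3 4; do python3 -m creep '{"delta_pos": [[0,0,0],[0,0,0],[0,0,0],[0,0,0],[0,0,0],[0,0,0],[0,0,0],[0,0,0],[0,0,0],[0,0,0]], "dr": [[0,0,0],[0,0,0],[0,0,0],[0,0,0],[0,0,0],[0,0,0],[0,0,0],[0,0,0],[0,0,0],[0,0,0]]}' | grep -E 'clock|force'; done
python3 -m creep '{"delta_pos": [[-0.4,0,0],[-1.2,0,0],[-3,0,0],[-6,0,0],[-10,0,0],[-14,0,0],[-14,0,0],[-14,0,0]], "dr": [[0,0,0],[0,0,0],[0,0,0],[0,0,0],[0,0,0],[0,0,0],[0,0,0],[0,0,0]]}'
python3 - <<'E'
from h import *
b=grab('side');a=grab('top')
P=cloud(b);h=cv2.cvtColor(b['pixels'],cv2.COLOR_BGR2HSV)
m=cv2.inRange(h,(12,150,100),(30,255,255))>0;k=np.zeros_like(m);k[195:290,200:260]=1
q=P[m&k];print('strip',np.median(q,0).round(4))
m=cv2.inRange(h,(100,110,60),(125,255,255));n,l,s,c=cv2.connectedComponentsWithStats(m[140:200,230:280].copy())
Z=P[140:200,230:280]
for i in range(1,n):
    if s[i,4]>5: print('blue',s[i],np.median(Z[l==i],0).round(4))
cv2.imwrite('pics/s7.png',cv2.resize(b['pixels'][110:370,140:340],(560,598)))
E
```

```text
clock: 9.9
contact_force: [-8.0, 0.5, 25.8]
clock: 10.9
contact_force: [-7.9, -1.6, 24.8]
clock: 11.9
contact_force: [-8.2, -1.4, 24.1]
clock: 12.9
contact_force: [-7.8, -1.1, 25.4]
clock: 13.7
position: [0.5748, 0.142, 0.2051]
ee_rot: [-0.023, 0.708, -0.022, -0.705]
contact_force: [-0.6, -0.5, -0.2]
width: 0.0516
strip [ 0.4277 -0.1975  0.0958]
blue [27 23  7  5 29] [0.5794 0.1666 0.0765]
blue [27 32  7  6 33] [0.5752 0.1084 0.0771]
```

View pics/s7.png

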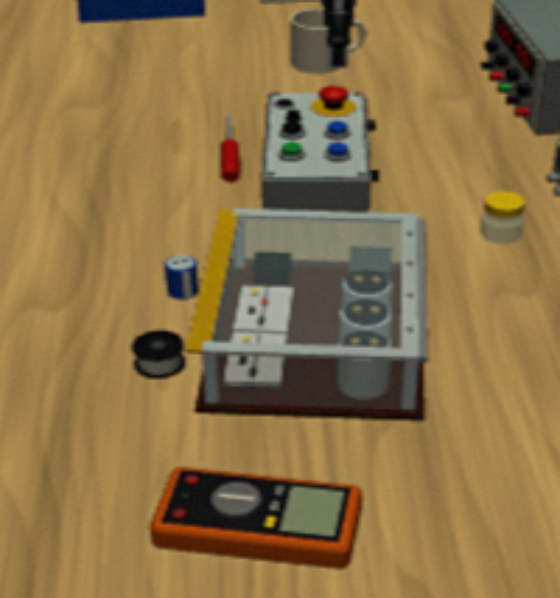

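The cover is shut and both blue buttons are up, at (337,130) and (337,150). The loose things are in place and the arm is clear.

```bash
python3 -c "
from rig import manip
print(manip.sign_off())"
```

```text
the job is handed in; nothing more can be done
None
```

I shut the cover with the closed fingertips, then pressed both blue reset buttons together, one fingertip on each. I held them for about 4 s, let them up together and handed the job in at about 14 s on the clock. The hand-in reports no verdict.

- **Cover:** the yellow strip now lies at z = 0.0958 m, which matches a shut cover (0.096 m). The push on it ended against a hard stop at about 27 N.
- **Reset buttons:** the force stayed at about 25 N against the end stops through the whole hold. That is the combined force on both buttons, and the picture showed both caps down. After release the caps measured 76.5 and 77.1 mm high, against 78 mm nominal. Before the press the same camera gave 77.6 and 77.4 mm, so I take them as up.
- **Other things:** in the last side picture the loose things looked unmoved and the start and emergency stop buttons looked up. I checked these by eye and did not measure them. I did not specifically check the spare knob or the black stop button there.
- **Robot:** the gripper is about 13 cm above the console and touching nothing.

No check failed. The one sideways reading was about 8 N during the hold, which did not affect it.

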